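# Re-grip a machine handle on the 45 degree block and load the drilling nest

## Task

Draw the red-knobbed handle out of the wooden rack and park it on the blue angled block, knob up, shank in both V rests and tip down by the toe plate, letting go of it there. Then take it again by the shank, lay it level in both V rests of the drilling nest with its bare tip towards the yellow stop, let go, and see that it is pushed fully home against the stop. Leave the other things on the desk where they are.

Things in the scene. Friction and masses are not known exactly. Their poses are not given: they have to be found in the camera images.
- handle: handle: round steel shank 14 mm thick, 90 mm long, with a round red knob 32 mm across, 26 mm long (116 mm in all; about 0.12 kg, balance 55 mm from tip). Origin: centre of the bare shank tip; z axis along the shank to the knob (knob z = 90 to 116 mm). At the start upright in a rack hole, knob up, tip 10 mm above the desk, knob underside 40 mm above the rack top
- handle_knob (a point): centre of the red knob, on the handle's axis 103 mm from the tip
- rack: fixed wooden storage rack, block 96x56x60 mm with two upright round holes about 19 mm wide, 50 mm deep, 44 mm apart along its x axis; the handle is in the one at x = -22 mm, the other is empty. Origin at the centre of its underside on the desk
- angled_block: fixed blue 45 degree block on a dark base 116x50x10 mm: two 90 degree V rests in line (mouth 30 mm) hold the shank sloping at 45 degrees, a steel toe plate at the slope's foot catches the tip. Origin: centre of the underside. The foot is on its +x side (to the far left), the slope rises to -x: a parked handle's z axis is (-0.707, 0, 0.707) in this frame
- block_foot (a point): where the tip's centre lies when the parked handle touches the toe plate: (45, 0, 35) mm in angled_block's frame. From here along the shank the rests support 4 to 18 mm and 68 to 82 mm; the knob stands free above. The shank may rub and stay where it is laid, not slide down to the toe
- block_mid (a point): point on the parked shank's axis 45 mm from the foot, in the middle of the 50 mm gap between the two V rests; there the shank is free all round, with 35 mm from its axis down to the block's spine
- nest: fixed drilling nest: dark base plate 102x54x8 mm (x = -32 to 70 mm) with two aluminium V rests (90 degrees, mouth 30 mm) in line along x and an upright yellow end stop 77 mm high at its +x end (to the far left). Origin on the desk. A shank in both rests lies level along x at y = 0, z = 60 mm; the rests span x = 40 to 50 and -27 to -13 mm; the knob overhangs the bare desk on the -x side
- nest_mid (a point): point on the nest's shank line at (13, 0, 60) mm in nest's frame, in the middle of the 53 mm gap between its rests, where a laid shank is free all round, 52 mm above the base plate
- nest_home (a point): point on the yellow stop's face at (55, 0, 60) mm in nest's frame: where the tip's centre is when the handle is fully home
- panel_meter: white and black panel meter, 50x58x54 mm; bystander, loose, to be left alone; origin at the centre of its underside
- relay: cream relay, 23x29x36 mm; bystander, loose, to be left alone; origin at the centre of its underside
- solder_spool: spool with blue flanges, 50 mm across, 30 mm high; bystander, loose, to be left alone; origin at the centre of its underside
- hex_key: black bent hex key lying flat, 30x72x6 mm; bystander, loose, to be left alone; origin at the centre of its underside
- potentiometer: grey potentiometer with upright shaft, 34x24x37 mm; bystander, loose, to be left alone; origin at the centre of its underside
- marker_black: black marker pen lying, 16x130x17 mm; bystander, loose, to be left alone; origin at the centre of its underside
There are look-alikes about, which are no part of the job. Of the things that look like the handle, the larger one is meant.

How it is judged:
By the outcome, as a careful person would: the job done as asked, in the order asked, and still so for the second after the job is handed in, with the robot touching nothing.
It also fails if it takes over 64 s, if anything falls off the work surface, if the arm or the gripper's body presses on something with over 40 N, if the wrist force passes 120 N, or if a joint passes its speed limit or range.

## Robot

A 6-joint arm with a two-finger parallel gripper is mounted at the origin on a cart in front of the work surface, level with it; the furniture and walls round the work are solid. World frame = base frame: x ahead of the robot, y to its left, z up, the work surface at z = 0. Lengths are in m, angles in rad, forces in N, time in s.
With the tool pointing down it reaches from about 0.35 to 0.775 m from the base axis. Payload 7.3 kg.
Tool frame: the origin (TCP) lies midway between the tips of the shut fingers; the grasp point (between the pads) lies 19 mm behind it (robot.tcp_to_grasp is the distance from the TCP to the grasp point, in m); z points along the fingers, y is the line along which they close (so a half turn about z gives the same grasp; the last joint's range is limited). The gripper opens to 92 mm and grips with 3 to 60 N. Pads are 19 mm wide; open, the fingers measure 130 mm over their backs; the gripper's body (75 mm by 190 mm) begins 47 mm behind the grasp point.
Start: joints at [-1.39, 0.342, 1.524, -0, 1.275, -0.146], TCP at [0.169, -0.497, 0.227] pointing down, gripper open.
Joint ranges: [-2.53, 2.53], [-0.77, 2.02], [0.04, 2.7], [-1, 4.14], [0.28, 2.66], [-3.11, 3.11]. Speed limits (rad/s): [2.57, 2.57, 3.14, 3.14, 3.14, 3.14].

## Interface

Orientations are given as [roll, pitch, yaw] about the fixed x, y, z axes, in that order (R = Rz(yaw) Ry(pitch) Rx(roll)).
In Python, from cell import readout, cams, ticket, robot gives the robot as it stands. The module is installed in compiled form; this text tells all that it offers.
- The arm moves only by the tool jog_arm, never from a script. Its argument "plan" is a list of rows, each a list of 5 numbers: the shift along the world's x, y, z each as a share of 0.08 m, from -1 to 1, then the turn about the world's z as a share of 90 degrees, from -1 to 1, then the opening, from -1 (shut) to 1 (fully open). A call has 1 to 12 rows; each row is the pose to reach, as a shift and turn from the pose commanded when the call began; what a row does not reach only later rows make up. A row lasts 1/10 s, in which the tool goes at most 50 mm and 8.59 degrees, less where a joint would pass 70% of its speed; a pose out of reach is approached as far as the arm can. A call with a number of a shift or a turn outside -1 to 1 is refused whole. A call with a gripper value outside its range is refused whole. The fingers move at their own pace and stop on an object; "squeeze" is the grip in N (left out, the last holds). Time passes only in rows, so rows that repeat a pose let the fingers close. It gives the time, the measured TCP pose, the force, the opening and the grip force at its end, in the units of the state.
- readout.observe(): the state, without advancing time (a new reading comes with each control period).
- cams.read_camera(name): name is "side" or "top"; returns the picture (384x512x3 uint8, blue, green, red); there is no depth.
- cams.calibration(name): a dict with "K" (3x3 intrinsics, pixels), "world_from_camera" (4x4, takes a point from camera to world coordinates). Camera axes: x right, y down, z forward; pixel columns grow to the right and rows downward; lengths in m; the calibration is good to about 2 mm. A picture is of the moment at which its call begins. calibration takes no time and is no camera call.
- ticket.hand_in(): hands the job in; it is judged then, once.
The state is a dict: "time": time; "qpos": joint angles; "qvel": joint speeds; "joint_efforts": joint torques, N m; "tool_pos": TCP position; "tool_rot": TCP orientation; "contact_force": force on the tool from outside, world axes, zero at the start; "torque": the same for the moment, N m; "opening": finger opening in m; "grip_force": force on a finger pad.
Only numpy, scipy, OpenCV 4.12 (cv2) and the standard library are available. Lean on these libraries where they do the work, as an engineer would, in place of code of your own. Each camera call takes 0.05 s, during which the arm holds its last target. There are 200 camera calls.

## Working session

There is one attempt and no reset: what is moved stays moved. The work goes in short steps, Python scripts to look and compute and a tool call to move; the robot and the scene stay as the last step left them, time stands still between calls to the robot, and variables do not carry over. Pictures are saved under pics/ and viewed, at most 10 in all, crops included, and the job is handed in when it is done.

Besides the shell and the picture viewer there is one more tool, called after "Request:" as name(argument=value, ...) on one line, values as JSON. jog_arm: Moves the arm, as the interface text tells. Shift numbers are shares of 0.08 m and turn numbers shares of 90 degrees, none past 1 either way. Its arguments: {"type":"object","properties":{"plan":{"type":"array"},"squeeze":{"type":"number"}},"required":["plan"]}

```bash
mkdir -p pics; python3 - <<'E'
from cell import readout,cams,robot
import cv2,numpy as np
np.set_printoptions(precision=4,suppress=True)
for n in("side","top"):
    im=cams.read_camera(n); cv2.imwrite(f"pics/{n}0.png",im); c=cams.calibration(n); print(n,c["K"],c["world_from_camera"])
print(readout.observe(),robot.tcp_to_grasp)
E
```

```text
side [[455.6484   0.     250.6524]
 [  0.     455.6484 197.9934]
 [  0.       0.       1.    ]] [[ 0.9995 -0.0024  0.0319  0.5546]
 [-0.027  -0.5943  0.8038 -0.7412]
 [ 0.017  -0.8042 -0.5941  0.6616]
 [ 0.      0.      0.      1.    ]]
top [[401.7918   0.     250.5589]
 [  0.     401.7918 198.0059]
 [  0.       0.       1.    ]] [[-0.0279 -0.9901  0.1375  0.4507]
 [-0.9994  0.0249 -0.0231  0.0744]
 [ 0.0194 -0.1381 -0.9902  1.013 ]
 [ 0.      0.      0.      1.    ]]
{'time': 0.1, 'qpos': array([-1.39  ,  0.3427,  1.5249, -0.    ,  1.2754, -0.146 ]), 'qvel': array([-0.0026, -0.0008, -0.0018, -0.0016,  0.0022, -0.0012]), 'joint_efforts': array([  0.0019, -43.2003, -24.4695,   0.0719,   0.0525,  -0.    ]), 'tool_pos': array([ 0.1685, -0.4969,  0.2261]), 'tool_rot': array([-3.1402, -0.0002,  0.3268]), 'contact_force': array([ 0.897 ,  0.2496, -0.7326]), 'torque': array([-0.0129,  0.0275, -0.0151]), 'grip_force': 0.0, 'opening': 0.09135249620197287} 0.0188
```

View pics/side0.png

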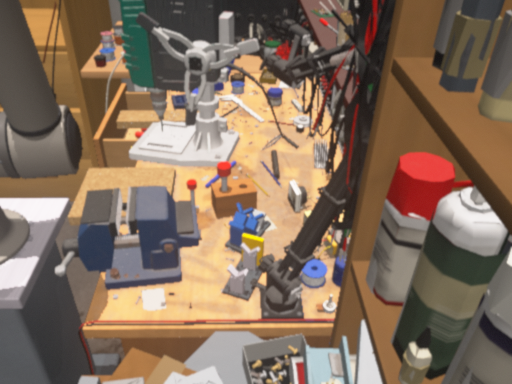

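View pics/top0.png

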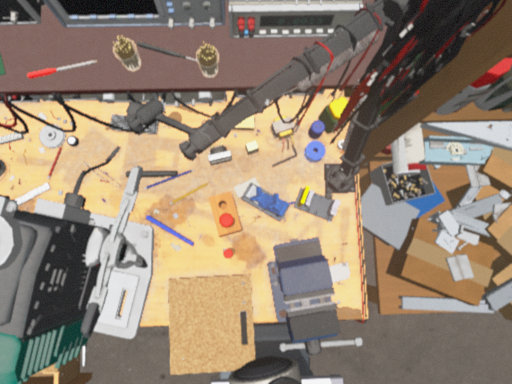

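The side view shows red knobs at (224,168) in the wooden rack and (192,184) by the vise. In the top view they are at (226,220) and (228,253). The blue block is at side (245,222) / top (265,200), and the nest at side (245,262) / top (318,203). I'll enlarge both views.

```bash
python3 - <<'E'
import cv2,numpy as np
s=cv2.imread("pics/side0.png")[145:305,170:300];t=cv2.imread("pics/top0.png")[170:270,200:345]
s=cv2.resize(s,None,fx=4.5,fy=4.5,interpolation=cv2.INTER_CUBIC)[:600];cv2.imwrite("pics/sc.png",s[:600,:800])
t=cv2.resize(t,None,fx=5.5,fy=5.5,interpolation=cv2.INTER_CUBIC);cv2.imwrite("pics/tc.png",t)
E
```

```text
(no output)
```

View pics/sc.png

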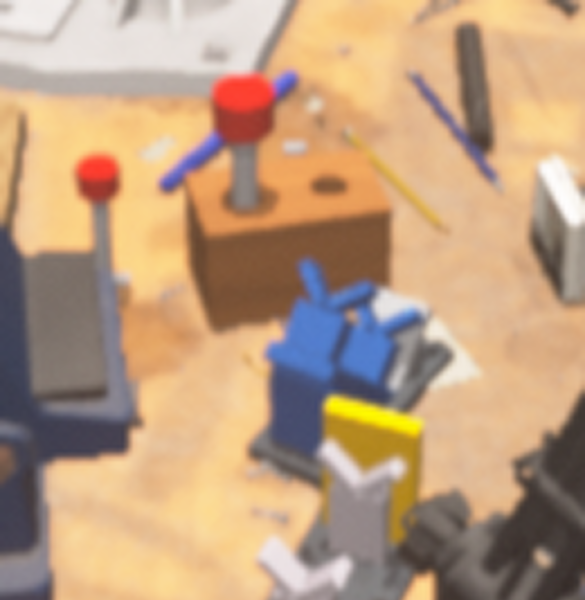

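View pics/tc.png

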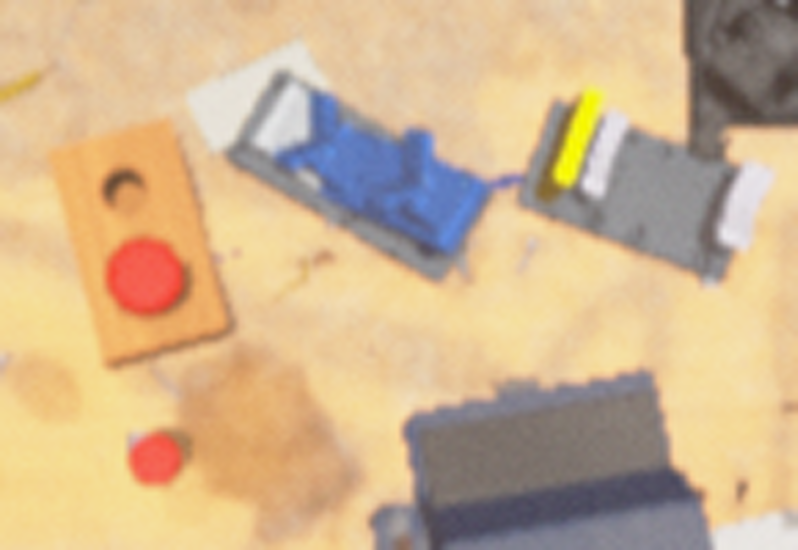

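The two red knobs are rack (crop 243,105 → side 224,168) and vise side (crop 98,178 → side 192,184). The rack one is larger and sits in the rack, so it's the handle. Next I'll fit the fixture poses from the corners seen in both views.

```bash
cat > h.py <<'E'
from cell import cams
import cv2,numpy as np
from scipy.optimize import least_squares
np.set_printoptions(precision=4,suppress=True)
C={n:cams.calibration(n) for n in("side","top")}
def proj(n,P):
    T=np.linalg.inv(C[n]["world_from_camera"]);q=np.atleast_2d(P)@T[:3,:3].T+T[:3,3];q=q@C[n]["K"].T
    return q[:,:2]/q[:,2:]
def ray(n,p):
    W=C[n]["world_from_camera"];return W[:3,3],W[:3,:3]@np.linalg.inv(C[n]["K"])@[p[0],p[1],1]
def tri(s,t):
    A=least_squares(lambda X:np.r_[proj("side",X)[0]-s,proj("top",X)[0]-t],[.5,0,.1]);return A.x,np.abs(A.fun).max()
def line(s1,s2,t1,t2,t):  # 3D points on pole line seen at top pixels interpolated by t
    o,a=ray("side",s1);_,b=ray("side",s2);n=np.cross(a,b);R=[]
    for k in t:
        p,d=ray("top",np.array(t1)+(np.array(t2)-t1)*k);R.append(p+d*(n@(o-p))/(n@d))
    return np.array(R)
def red(im,cx,cy,r=14):
    b,g,R=[im[...,i].astype(int) for i in range(3)];m=(R>130)&(g<90)&(b<90)
    v,u=np.nonzero(m);k=(abs(u-cx)<r)&(abs(v-cy)<r);u,v=u[k],v[k]
    return np.array([(u.min()+u.max())/2,(v.min()+v.max())/2]),u.mean(),v.mean(),len(u)
def R3(y):return np.array([[np.cos(y),-np.sin(y),0],[np.sin(y),np.cos(y),0],[0,0,1]])
def fit(obs,yaw0):
    def f(p):
        r=[]
        for n,l,px in obs:
            q=(np.array(l)/1000)@R3(p[3]).T+p[:3];r.append(proj(n,q)[0]-px)
        return np.ravel(r)
    A=least_squares(f,[.5,0,0,yaw0],loss="soft_l1");return A.x,f(A.x).reshape(-1,2)
E
python3 - <<'E'
from h import *
T=lambda u,v:np.array([200+u/5.5-.4,170+v/5.5-.4]);S=lambda u,v:np.array([170+u/4.5-.4,145+v/4.5-.4])
s,t=cv2.imread("pics/side0.png"),cv2.imread("pics/top0.png")
a=red(s,224,168);b=red(t,226,220);print(a,b);print("knob",tri(a[0],b[0]),tri(a[1:3],b[1:3]))
print("vise knob",tri(red(s,192,184,10)[0],red(t,228,253,10)[0]))
B=[("top",(58,25,10),T(230,155)),("top",(58,-25,10),T(285,70)),("top",(-58,25,10),T(440,278)),
("side",(-58,25,10),S(255,445)),("side",(58,-25,10),S(450,350))]
p,r=fit(B,1.05);print("block",p,np.degrees(p[3]));print(r)
N=[("top",(70,27,8),T(525,200)),("top",(70,-27,8),T(560,95)),("top",(-32,27,8),T(712,280)),
("top",(45,-15,65),T(617,113)),("top",(45,15,65),T(594,192)),("top",(-20,-15,65),T(758,165)),("top",(-20,15,65),T(735,245)),
("side",(40,15,65),S(330,448)),("side",(40,-15,65),S(403,462)),("side",(-27,15,65),S(268,548)),("side",(-27,-15,65),S(350,568)),
]
p,r=fit(N,1.15);print("nest",p,np.degrees(p[3]));print(r)
print("pole",line((290,265),(340,185),(345,150),(375,75),np.linspace(0,1,4)))
print("boom",line((275,62),(360,48),(200,142),(380,20),np.linspace(0,1,4)))
E
```

```text
(array([224., 169.]), np.float64(223.85365853658536), np.float64(169.14634146341464), 164) (array([226., 220.]), np.float64(226.31147540983608), np.float64(220.50819672131146), 61)
knob (array([0.5276, 0.1099, 0.1125]), np.float64(0.13605900279799243)) (array([0.5269, 0.1093, 0.1124]), np.float64(0.32685515768432083))
vise knob (array([0.4553, 0.1034, 0.0754]), np.float64(0.3738546718293776))
block [ 0.5819  0.013  -0.0002  1.0244] 58.693109435896616
[[-0.581   0.1852]
 [-0.7507 -1.2919]
 [ 1.3873  0.6575]
 [-1.4798  0.7151]
 [ 1.6245 -0.3965]]
nest [ 0.5658 -0.1302  0.0043  1.1821] 67.73209662515305
[[-1.9914 -0.2083]
 [-1.1348 -0.9156]
 [ 2.2166 -0.3967]
 [ 0.0454  0.1192]
 [ 0.0317 -2.5865]
 [ 0.0785  0.2631]
 [ 0.166  -2.5588]
 [-0.2449 -0.5744]
 [-1.8392  0.2535]
 [-0.0115  0.3311]
 [-2.8375  0.3023]]
pole [[ 0.6742 -0.1596  0.1441]
 [ 0.7048 -0.1611  0.2264]
 [ 0.7306 -0.1623  0.2956]
 [ 0.7526 -0.1634  0.3546]]
boom [[ 0.6422  0.1425  0.3448]
 [ 0.6941  0.0403  0.3923]
 [ 0.7405 -0.0513  0.435 ]
 [ 0.7824 -0.1339  0.4734]]
```

```bash
cat > ov.py <<'E'
from h import *
def draw(n,im,off,f,poly,pose,col):
    for P in poly:
        q=(np.array(P)/1000.)@R3(pose[3]).T+pose[:3]
        uv=((proj(n,q)-off+.5)*f*8).astype(np.int32)
        cv2.polylines(im,[uv.reshape(-1,1,2)],False,col,1,cv2.LINE_AA,3)
def rect(x0,x1,y,z):return [(x0,-y,z),(x1,-y,z),(x1,y,z),(x0,y,z),(x0,-y,z)]
k=.70711
def sl(s,y,h):  # block slope coords: s along shank from foot, y, h normal to axis
    return (45-k*s+k*h, y, 35+k*s+k*h)
def V(f):return [f(-15,5.1),f(0,-9.9),f(15,5.1)]
nest=[rect(-32,70,27,8),rect(-32,70,27,0)]+[[ (x,y,60+h) for y,h in((-15,5.1),(0,-9.9),(15,5.1))] for x in(50,40,-13,-27)]+[[(55,0,60),(-35,0,60)]]
block=[rect(-58,58,25,10),rect(-58,58,25,0)]+[[sl(s,y,h) for y,h in((-15,5.1),(0,-9.9),(15,5.1))] for s in(4,18,68,82)]+[[sl(0,0,0),sl(90,0,0)]]
def overlay(bp,np_,name):
    s=cv2.imread("pics/side0.png");t=cv2.imread("pics/top0.png");o=[]
    for n,im,off,w,h,f in(("side",s,(220,195),62,110,5.4),("top",t,(236,178),108,50,5.5)):
        c=cv2.resize(im[off[1]:off[1]+h,off[0]:off[0]+w],None,fx=f,fy=f,interpolation=cv2.INTER_CUBIC)
        draw(n,c,np.array(off),f,block,bp,(0,255,0));draw(n,c,np.array(off),f,nest,np_,(255,0,255));o.append(c)
    H=600;W=800;out=np.zeros((H,W,3),np.uint8);a,b=o
    a=a[:H];a=cv2.resize(a,None,fx=.62,fy=.62) if 0 else a
    out[:a.shape[0],:a.shape[1]]=a
    b=cv2.resize(b,(W-a.shape[1]-5,int(b.shape[0]*(W-a.shape[1]-5)/b.shape[1])),interpolation=cv2.INTER_AREA);out[:b.shape[0],a.shape[1]+5:]=b
    cv2.imwrite(name,out)
E
python3 - <<'E'
from ov import *
overlay(np.array([.5819,.013,0,1.0244]),np.array([.5658,-.1302,0,1.1821]),"pics/ov1.png")
E
```

```text
(no output)
```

View pics/ov1.png

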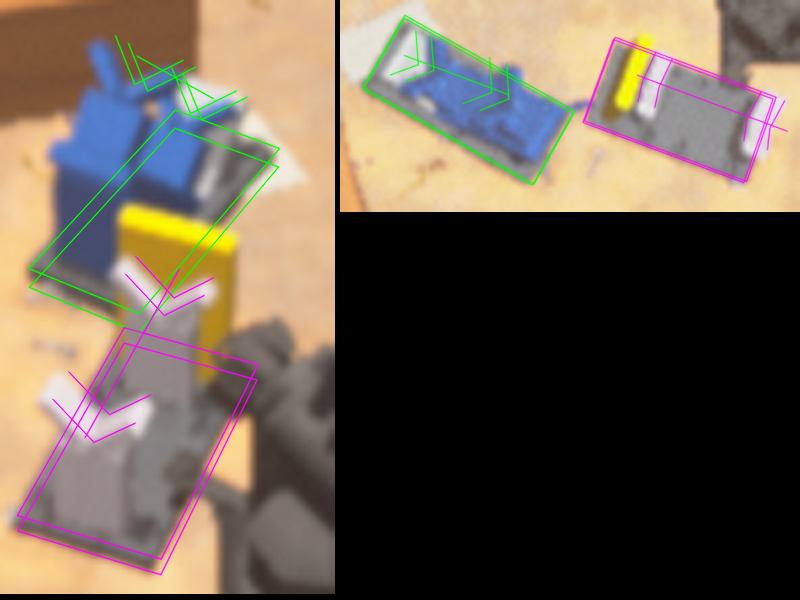

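```bash
python3 - <<'E'
from h import *
s,t=cv2.imread("pics/side0.png"),cv2.imread("pics/top0.png")
def comps(im,box,lo,hi):
    x0,y0,x1,y1=box;h=cv2.cvtColor(im[y0:y1,x0:x1],cv2.COLOR_BGR2HSV);m=cv2.inRange(h,lo,hi)
    n,l,st,c=cv2.connectedComponentsWithStats(m)
    return [(st[i,4],np.r_[c[i]+[x0,y0]],st[i,:4]+[x0,y0,0,0]) for i in range(1,n) if st[i,4]>4]
for nm,im,b in(("side",s,(225,228,270,300)),("top",t,(290,180,345,225))):
    print(nm,"yellow",comps(im,b,(22,190,200),(35,255,255)));print(nm,"white",comps(im,b,(0,0,175),(179,45,255)))
cv2.imwrite("pics/z.png",np.vstack([cv2.resize(s[205:305,218:285],(402,600),interpolation=cv2.INTER_NEAREST)]))
a=cv2.resize(s[205:300,220:270],(315,600),interpolation=cv2.INTER_NEAREST)
b=cv2.resize(t[180:222,236:345],(480,185),interpolation=cv2.INTER_NEAREST)
b1=cv2.resize(t[180:222,236:294],(480,348),interpolation=cv2.INTER_NEAREST)
b2=cv2.resize(t[183:213,294:345],(425,250),interpolation=cv2.INTER_NEAREST)
o=np.zeros((600,800,3),np.uint8);o[:,:315]=a;o[:348,320:]=b1;o[350:600,320:745]=b2;cv2.imwrite("pics/z.png",o)
E
```

```text
side yellow [(np.int32(82), array([252.5   , 237.3415]), array([243, 234,  20,   8]))]
side white [(np.int32(5), array([257.6, 229.2]), array([257, 228,   2,   3])), (np.int32(10), array([267.2, 229. ]), array([265, 228,   5,   3])), (np.int32(71), array([248.7183, 248.6761]), array([241, 243,  18,  11])), (np.int32(143), array([236.3636, 271.4406]), array([227, 264,  21,  14]))]
top yellow [(np.int32(58), array([304.3276, 194.931 ]), array([301, 187,   8,  17]))]
top white [(np.int32(70), array([309.4714, 197.4143]), array([306, 190,   9,  16])), (np.int32(96), array([335.0104, 206.3646]), array([331, 199,  10,  16]))]
```

View pics/z.png

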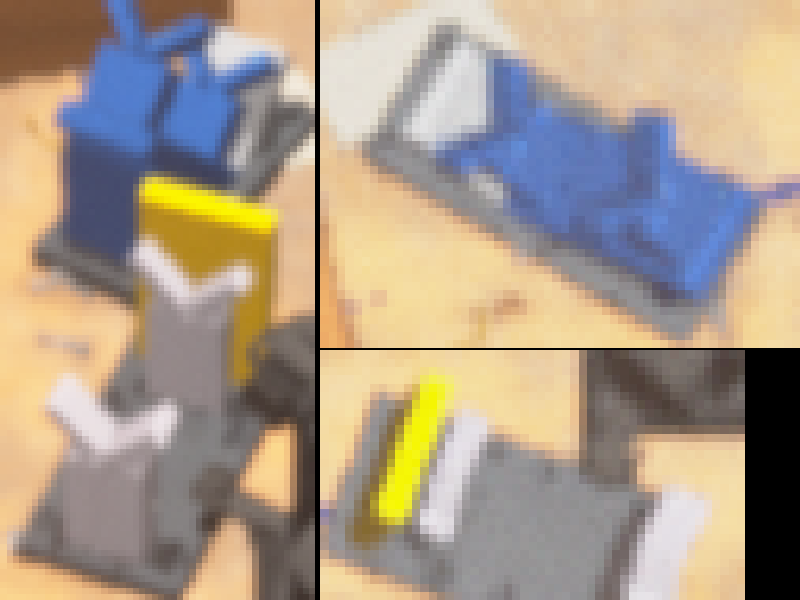

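```bash
python3 - <<'E'
from h import *
for n,s,t in(("stop top",(252.5,237.5),(304.5,195)),("rest1",(249.5,248),(310,197.5)),("rest2",(237,270.5),(335.5,206.5)),
("bU-y",(252.3,208.4),(276.5,193.5)),("bU+y",(237.4,202.8),(269.8,206)),("bL-y",(262.9,214.5),(259,187.2)),("bL+y",(251,213),(252.3,198.7)),("toe corner?",(268,222),(251.5,182.5))):
    print(n,*tri(s,t))
print("base corners z=.01/.008 from top, side")
def pl(n,p,z):
    o,d=ray(n,p);return (o+d*(z-o[2])/d[2])[:2]
T=lambda u,v:(200+u/5.5-.4,170+v/5.5-.4);S=lambda u,v:(170+u/4.5-.4,145+v/4.5-.4)
for p in((230,155),(285,70),(440,278)):print("B top",pl("top",T(*p),.01))
print("B side",pl("side",(225.3,245),.01))
for p in((525,200),(560,95),(712,280)):print("N top",pl("top",T(*p),.008))
print("N side",pl("side",(222.3,291.5),.008),pl("side",(249,299),.006))
E
```

```text
stop top [ 0.5858 -0.0754  0.0739] 0.29344710623948345
rest1 [ 0.5804 -0.0906  0.0605] 0.09126407259896041
rest2 [ 0.5564 -0.1508  0.0608] 0.35657372923623143
bU-y [ 0.5875 -0.0075  0.0929] 0.005259378968474948
bU+y [0.5578 0.0092 0.0948] 0.3044706732722773
bL-y [0.6119 0.0306 0.0464] 0.350300258966314
bL+y [0.586  0.0475 0.0371] 0.6704393708249654
toe corner? [0.6274 0.0475 0.0118] 0.7246055312064357
base corners z=.01/.008 from top, side
B top [0.5911 0.074 ]
B top [0.63   0.0477]
B top [ 0.5322 -0.0202]
B side [ 0.5316 -0.0263]
N top [ 0.5671 -0.0608]
N top [ 0.6156 -0.0791]
N top [ 0.5281 -0.1449]
N side [ 0.5281 -0.1536] [ 0.5781 -0.1708]
```

```bash
python3 - <<'E'
from h import *
s,t=cv2.imread("pics/side0.png"),cv2.imread("pics/top0.png")
g=np.array([.5686,-.1202]);y=np.radians(68.3);e=np.array([np.cos(y),np.sin(y)]);n=np.array([-e[1],e[0]])
def box(nm,im,off,f,col,z):
    P=[np.r_[g+a*.0375*e+b*.095*n,z] for a,b in((-1,-1),(1,-1),(1,1),(-1,1))]
    uv=((proj(nm,P)-off+.5)*f).astype(np.int32);cv2.polylines(im,[uv.reshape(-1,1,2)],True,col,1,cv2.LINE_AA)
o=np.zeros((600,800,3),np.uint8);xo=0
for nm,im,off,w,h,f in(("side",s,(225,150),130,170,3.5),("top",t,(300,110),65,115,5.2)):
    c=cv2.resize(im[off[1]:off[1]+h,off[0]:off[0]+w],None,fx=f,fy=f,interpolation=cv2.INTER_CUBIC)
    c=cv2.convertScaleAbs(c,alpha=1.5,beta=10)
    for z,col in((.107,(0,255,0)),(.17,(255,0,255))):box(nm,c,np.array(off),f,col,z)
    c=c[:600,:800-xo];o[:c.shape[0],xo:xo+c.shape[1]]=c;xo+=c.shape[1]+5
cv2.imwrite("pics/pole.png",o)
E
```

```text
(no output)
```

View pics/pole.png

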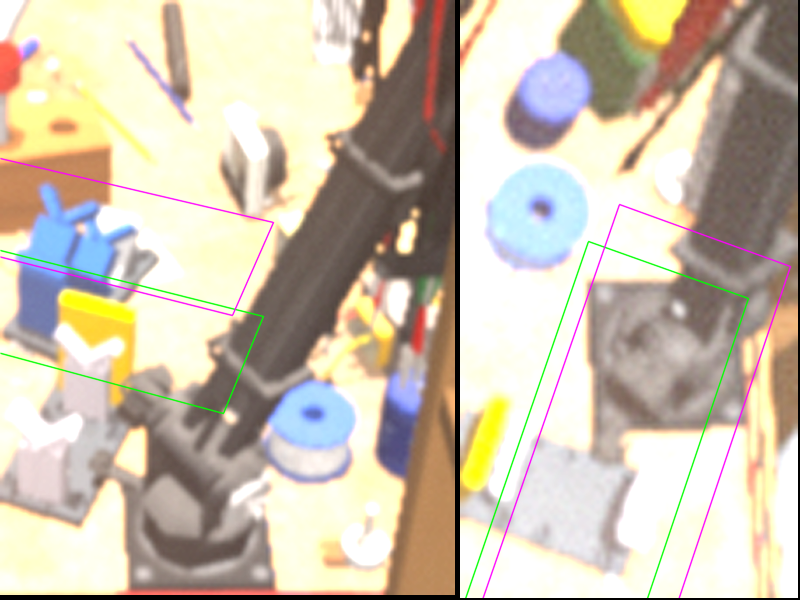

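```bash
python3 - <<'E'
from h import *
def pl(n,p,z):
    o,d=ray(n,p);return (o+d*(z-o[2])/d[2])[:2]
S=lambda u,v:(225+u/3.5-.4,150+v/3.5-.4);T=lambda u,v:(300+(u-460)/5.2-.4,110+v/5.2-.4)
print("plate corners side z0",[pl("side",S(*p),0.005) for p in((135,500),(130,590),(270,590))])
print("plate corners top z0",[pl("top",T(*p),0.005) for p in((590,283),(593,430),(745,425),(745,283))])
print("clip L",tri(S(215,345),T(682,252)));print("clip mid",tri(S(262,378),T(730,265)));print("clip R",tri(S(310,370),T(775,258)))
print("clip2",tri(S(380,170),T(775,65)),"L",tri(S(340,140),T(740,45)))
print("green far end z.107 corners",proj("side",[[.671,-.121,.107],[.643,-.189,.107]]))
print("pole L edge",line(S(222,330),S(335,150),T(690,230),T(735,70),np.linspace(-.3,1,5)))
print("pole R edge",line(S(290,400),S(405,200),T(775,260),T(800,200),np.linspace(-.3,1,5)))
E
```

```text
plate corners side z0 [array([ 0.6054, -0.1542]), array([ 0.5999, -0.2145]), array([ 0.6716, -0.2155])]
plate corners top z0 [array([ 0.6741, -0.142 ]), array([ 0.6006, -0.1396]), array([ 0.6012, -0.2146]), array([ 0.6723, -0.2191])]
clip L (array([ 0.6482, -0.1578,  0.1234]), np.float64(5.425594401833052))
clip mid (array([ 0.6599, -0.1798,  0.1194]), np.float64(1.9172556298266556))
clip R (array([ 0.6724, -0.1949,  0.1369]), np.float64(7.978452290650296))
clip2 (array([ 0.7072, -0.1686,  0.2376]), np.float64(0.07053984506622157)) L (array([ 0.699 , -0.1524,  0.2452]), np.float64(6.62790795164868))
green far end z.107 corners [[300.0205 240.2402]
 [288.2036 267.0305]]
pole L edge [[ 0.6472 -0.1523  0.1325]
 [ 0.6616 -0.151   0.1666]
 [ 0.6751 -0.1498  0.1983]
 [ 0.6876 -0.1487  0.2279]
 [ 0.6994 -0.1476  0.2556]]
pole R edge [[ 0.6567 -0.2062  0.0855]
 [ 0.6621 -0.2057  0.1012]
 [ 0.6673 -0.2052  0.1164]
 [ 0.6723 -0.2047  0.1312]
 [ 0.6772 -0.2043  0.1455]]
```

Request:
jog_arm(plan=[[1,0.93,0,0.55,1],[1,0.93,0,0.55,1],[1,0.93,0,0.55,1],[1,0.93,0,0.55,1],[1,0.93,0,0.55,1],[1,0.93,0,0.55,1]])

```text
time: 0.7
tool_pos: [0.2487, -0.4224, 0.2264]
tool_rot: [-3.141, -0.001, 1.197]
contact_force: [-0.2, 0.3, 0.2]
opening: 0.0919
grip_force: 0.0
```

Request:
jog_arm(plan=[[1,0.93,0,0,1],[1,0.93,0,0,1],[1,0.93,0,0,1]])

```text
time: 1.0
tool_pos: [0.3308, -0.3452, 0.2265]
tool_rot: [-3.141, -0.002, 1.194]
contact_force: [-0.9, -0.1, 0.3]
opening: 0.0915
grip_force: 0.0
```

Request:
jog_arm(plan=[[1,0.93,0,0,1],[1,0.93,0,0,1],[1,0.93,0,0,1]])

```text
time: 1.3
tool_pos: [0.4108, -0.2712, 0.2265]
tool_rot: [3.141, -0.001, 1.195]
contact_force: [-1.4, -1.1, 0.8]
opening: 0.0919
grip_force: 0.0
```

Request:
jog_arm(plan=[[1,0.93,0,0,1],[1,0.93,0,0,1],[1,0.93,0,0,1]])

```text
time: 1.6
tool_pos: [0.4907, -0.1973, 0.2264]
tool_rot: [3.141, -0.001, 1.194]
contact_force: [0.8, -0.7, 0.4]
opening: 0.092
grip_force: 0.0
```

Request:
jog_arm(plan=[[0.98,0.99,0,0,1],[0.98,0.99,0,0,1],[0.98,0.99,0,0,1],[0.98,0.99,-0.7,0,1],[0.98,0.99,-0.7,0,1]])

```text
time: 2.1
tool_pos: [0.5634, -0.1204, 0.1656]
tool_rot: [-3.131, 0.001, 1.191]
contact_force: [-0.8, 0.1, -0.6]
opening: 0.0915
grip_force: 0.0
```

```bash
python3 - <<'E'
from h import *
s,t=cams.read_camera("side"),cams.read_camera("top")
o=np.zeros((600,800,3),np.uint8)
o[:560,:400]=cv2.resize(s[120:320,200:343],(400,560));o[:,405:795]=cv2.resize(t[90:260,260:371],(390,600));cv2.imwrite("pics/g1.png",o)
E
```

```text
(no output)
```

View pics/g1.png

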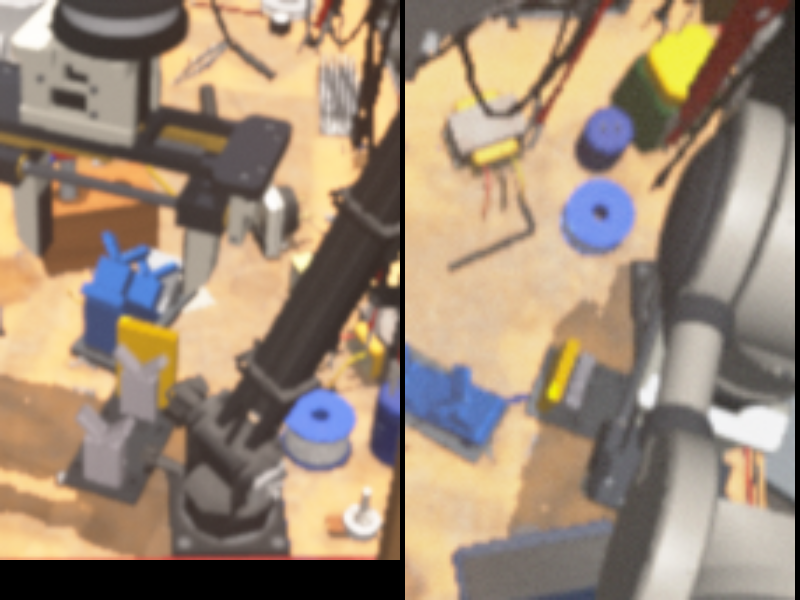

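Request:
jog_arm(plan=[[0,0,-0.3,0,1],[0,0,-0.5,0,1],[0,0,-0.6,0,1],[0,0,-0.6,0,1]])

```text
time: 2.6
tool_pos: [0.5668, -0.1213, 0.1233]
tool_rot: [3.141, 0.0, 1.19]
contact_force: [-0.2, 0.3, 0.0]
opening: 0.0918
grip_force: 0.0
```

Request:
jog_arm(plan=[[0,0,-0.04,0,1],[0,0,-0.08,0,1],[0,0,-0.12,0,1],[0,0,-0.16,0,1],[0,0,-0.16,0,1]])

```text
time: 3.1
tool_pos: [0.5667, -0.1203, 0.1095]
tool_rot: [-3.141, 0.0, 1.191]
contact_force: [-1.1, -0.2, -0.1]
opening: 0.0918
grip_force: 0.0
```

Request:
jog_arm(plan=[[0,0,-0.04,0,1],[0,0,-0.08,0,1],[0,0,-0.12,0,1],[0,0,-0.12,0,1]])

```text
time: 3.5
tool_pos: [0.5666, -0.1203, 0.0997]
tool_rot: [-3.141, 0.0, 1.191]
contact_force: [-0.4, 1.0, -0.6]
opening: 0.0919
grip_force: 0.0
```

Request:
jog_arm(plan=[[0,0,-0.04,0,1],[0,0,-0.08,0,1],[0,0,-0.12,0,1],[0,0,-0.12,0,1]])

```text
time: 3.9
tool_pos: [0.5666, -0.1203, 0.0902]
tool_rot: [-3.141, 0.0, 1.191]
contact_force: [1.0, 0.1, -0.8]
opening: 0.092
grip_force: 0.0
```

Request:
jog_arm(plan=[[0,0,-0.04,0,1],[0,0,-0.08,0,1],[0,0,-0.12,0,1],[0,0,-0.12,0,1]])

```text
time: 4.3
tool_pos: [0.5666, -0.1203, 0.0805]
tool_rot: [-3.141, 0.0, 1.191]
contact_force: [-0.1, 0.0, -0.0]
opening: 0.0919
grip_force: 0.0
```

Request:
jog_arm(plan=[[0,0,-0.04,0,1],[0,0,-0.08,0,1],[0,0,-0.12,0,1],[0,0,-0.12,0,1]])

```text
time: 4.7
tool_pos: [0.5666, -0.1203, 0.0709]
tool_rot: [-3.141, 0.0, 1.191]
contact_force: [0.1, 0.6, 0.7]
opening: 0.0918
grip_force: 0.0
```

Request:
jog_arm(plan=[[0,0,-0.04,0,1],[0,0,-0.08,0,1],[0,0,-0.12,0,1],[0,0,-0.12,0,1]])

```text
time: 5.1
tool_pos: [0.5666, -0.1203, 0.0614]
tool_rot: [-3.141, 0.0, 1.191]
contact_force: [0.5, -0.1, 0.2]
opening: 0.0918
grip_force: 0.0
```

Request:
jog_arm(plan=[[0,0,-0.03,0,1],[0,0,-0.06,0,1],[0,0,-0.1,0,1],[0,0,-0.1,0,1]])

```text
time: 5.5
tool_pos: [0.5664, -0.1202, 0.0534]
tool_rot: [-3.14, 0.0, 1.191]
contact_force: [-0.5, 0.7, 0.4]
opening: 0.0918
grip_force: 0.0
```

Request:
jog_arm(plan=[[0,0,-0.03,0,1],[0,0,-0.06,0,1],[0,0,-0.1,0,1],[0,0,-0.1,0,1]])

```text
time: 5.9
tool_pos: [0.565, -0.1195, 0.0459]
tool_rot: [-3.138, 0.0, 1.191]
contact_force: [-11.8, 3.7, 8.0]
opening: 0.0916
grip_force: 0.0
```

Request:
jog_arm(plan=[[0,0,0.6,0,1],[0,0,1,0,1],[0,0.3,1,0,1],[0,0.8,1,0,1],[0,0.8,1,0,1]])

```text
time: 6.4
tool_pos: [0.5668, -0.0528, 0.1262]
tool_rot: [-3.142, -0.001, 1.194]
contact_force: [0.3, -0.3, 0.4]
opening: 0.0916
grip_force: 0.0
```

Request:
jog_arm(plan=[[-0.2,0.5,0.5,-0.115,1],[-0.2,1,0.9,-0.115,1],[-0.2,1,0.9,-0.115,1],[-0.2,1,0.9,-0.115,1]])

```text
time: 6.8
tool_pos: [0.5517, 0.0242, 0.199]
tool_rot: [3.139, -0.001, 1.013]
contact_force: [0.7, 0.0, -0.9]
opening: 0.0917
grip_force: 0.0
```

Request:
jog_arm(plan=[[-0.25,0.5,0,0,1],[-0.25,1,0,0,1],[-0.25,1,0,0,1],[-0.25,1,0,0,1]])

```text
time: 7.2
tool_pos: [0.5308, 0.1028, 0.1964]
tool_rot: [-3.14, 0.002, 1.011]
contact_force: [-0.5, -1.1, -0.8]
opening: 0.0918
grip_force: 0.0
```

Request:
jog_arm(plan=[[-0.04,0.085,0,0,1],[-0.04,0.085,-0.5,0,1],[-0.04,0.085,-1,0,1],[-0.04,0.085,-1,0,1],[-0.04,0.085,-1,0,1]])

```text
time: 7.7
tool_pos: [0.5279, 0.1095, 0.1181]
tool_rot: [-3.141, 0.001, 1.009]
contact_force: [0.1, 0.2, -0.1]
opening: 0.0919
grip_force: 0.0
```

Request:
jog_arm(plan=[[0,0,-0.22,0,1],[0,0,-0.22,0,1],[0,0,-0.22,0,0],[0,0,-0.22,0,-0.4],[0,0,-0.22,0,-0.6],[0,0,-0.22,0,-1],[0,0,-0.22,0,-1],[0,0,-0.22,0,-1],[0,0,-0.22,0,-1]], squeeze=10)

```text
time: 8.6
tool_pos: [0.5278, 0.1104, 0.1003]
tool_rot: [3.142, 0.0, 1.01]
contact_force: [-0.8, 0.1, 0.5]
opening: 0.0404
grip_force: 0.0
```

Request:
jog_arm(plan=[[0,0,0,0,-1],[0,0,0,0,-1],[0,0,0,0,-1],[0,0,0,0,-1]], squeeze=10)

```text
time: 9.0
tool_pos: [0.5278, 0.1104, 0.1003]
tool_rot: [3.142, 0.0, 1.01]
contact_force: [0.2, -0.4, 0.3]
opening: 0.0316
grip_force: 10.0
```

Request:
jog_arm(plan=[[0,0,0.3,0,-1],[0,0,0.7,0,-1],[0,0,1,0,-1],[0,0,1,0,-1]])

```text
time: 9.4
tool_pos: [0.5296, 0.1106, 0.1835]
tool_rot: [3.136, -0.004, 1.01]
contact_force: [0.1, -0.0, -1.5]
opening: 0.0319
grip_force: 10.0
```

Request:
jog_arm(plan=[[0.43,-0.45,0,0,-1],[0.85,-0.9,0,0,-1],[0.85,-0.9,0,0,-1],[0.85,-0.9,0,0,-1],[0.85,-0.9,-0.3,0,-1],[0.85,-0.9,-0.45,0,-1],[0.85,-0.9,-0.45,0,-1]])

```text
time: 10.1
tool_pos: [0.5935, 0.0393, 0.1418]
tool_rot: [-3.137, 0.003, 1.011]
contact_force: [-0.5, -1.0, -1.9]
opening: 0.0316
grip_force: 10.0
```

```bash
python3 - <<'E'
from h import *
from cell import readout
s,t=cams.read_camera("side"),cams.read_camera("top")
print(readout.observe()["tool_pos"])
o=np.zeros((600,800,3),np.uint8)
o[:600,:420]=cv2.resize(s[140:260,210:294],(420,600));o[:,425:795]=cv2.resize(t[150:250,230:292],(370,600));cv2.imwrite("pics/g2.png",o)
E
```

```text
[0.5954 0.039  0.1444]
```

View pics/g2.png

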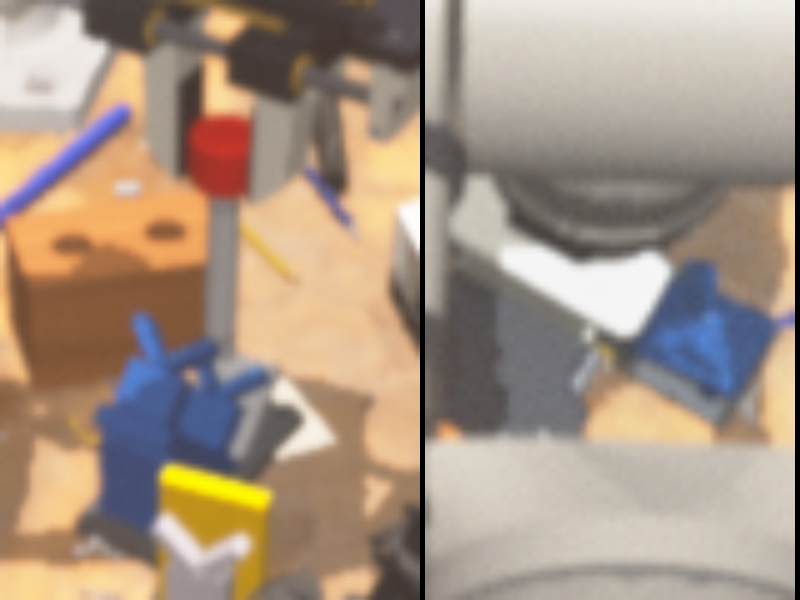

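Request:
jog_arm(plan=[[0,0,-0.08,0,-1],[0,0,-0.12,0,-1],[0,0,-0.15,0,-1]])

```text
time: 10.5
tool_pos: [0.5957, 0.0385, 0.1324]
tool_rot: [3.141, -0.0, 1.01]
contact_force: [-0.8, 1.4, 1.8]
opening: 0.0318
grip_force: 10.0
```

Request:
jog_arm(plan=[[0,0,-0.03,0,-1],[0,0,-0.05,0,-1]])

```text
time: 10.7
tool_pos: [0.5964, 0.0387, 0.1294]
tool_rot: [3.14, -0.002, 1.01]
contact_force: [-1.9, 2.1, 7.2]
opening: 0.032
grip_force: 10.0
```

Request:
jog_arm(plan=[[-0.05,-0.06,-0.01,0,-1],[-0.095,-0.125,-0.02,0,-1],[-0.14,-0.19,-0.045,0,-1],[-0.18,-0.25,-0.07,0,-1],[-0.18,-0.25,-0.07,0,-1]])

```text
time: 11.2
tool_pos: [0.581, 0.0173, 0.1223]
tool_rot: [-3.142, 0.001, 1.009]
contact_force: [1.6, -1.7, 0.7]
opening: 0.0316
grip_force: 10.0
```

```bash
python3 - <<'E'
from h import *
from cell import readout
s=cams.read_camera("side");o=readout.observe()
print(o["tool_pos"],o["contact_force"],o["torque"])
v,u=np.nonzero((s[...,2]>130)&(s[...,1]<90)&(s[...,0]<90));k=(u>200)&(u<270)&(v>100)&(v<260)
print("knob px",u[k].mean(),v[k].mean(),k.sum(),cv2.minAreaRect(np.c_[u[k],v[k]].astype(np.float32)))
g=o["tool_pos"]+[0,0,.019];e=np.array([.53,.848,0])
for th in(0,10,20):
    d=-np.sin(np.radians(th))*e+[0,0,np.cos(np.radians(th))];print(th,proj("side",g-.006*d))
E
```

```text
[0.5812 0.0177 0.1224] [ 1.6839 -1.1315  1.1046] [-0.2496 -0.5924 -0.0435]
knob px 238.03186274509804 194.7058823529412 408 ((235.64602661132812, 196.67800903320312), (26.474077224731445, 49.356048583984375), 61.26020431518555)
0 [[249.2332 184.2042]]
10 [[249.4954 183.9185]]
20 [[249.7506 183.568 ]]
```

Request:
jog_arm(plan=[[-0.03,-0.06,-0.025,0,-1],[-0.066,-0.125,-0.05,0,-1],[-0.105,-0.19,-0.095,0,-1],[-0.146,-0.255,-0.14,0,-1],[-0.175,-0.3,-0.19,0,-1],[-0.206,-0.35,-0.24,0,-1],[-0.206,-0.35,-0.24,0,-1]])

```text
time: 11.95
tool_pos: [0.5643, -0.0101, 0.1028]
tool_rot: [-3.141, 0.001, 1.009]
contact_force: [1.0, -0.5, -1.2]
opening: 0.0318
grip_force: 10.0
```

Request:
jog_arm(plan=[[-0.02,-0.035,-0.04,0,-1],[-0.04,-0.07,-0.09,0,-1],[-0.062,-0.1,-0.13,0,-1],[-0.062,-0.1,-0.13,0,-1]])

```text
time: 12.35
tool_pos: [0.5602, -0.0178, 0.0932]
tool_rot: [3.141, -0.001, 1.01]
contact_force: [3.1, 0.4, 1.1]
opening: 0.0314
grip_force: 10.0
```

Request:
jog_arm(plan=[[-0.01,-0.015,-0.02,0,-1],[-0.01,-0.015,-0.035,0,-1]])

```text
time: 12.55
tool_pos: [0.5595, -0.0191, 0.091]
tool_rot: [3.14, -0.0, 1.01]
contact_force: [1.2, -1.0, 7.5]
opening: 0.0319
grip_force: 10.0
```

```bash
python3 - <<'E'
from h import *
from cell import readout
s=cams.read_camera("side");o=readout.observe()
print(o["tool_pos"],o["contact_force"])
m=((s[...,2]>120)&(s[...,1]<80)&(s[...,0]<80)).astype(np.uint8)[170:235,220:275]
n,l,st,c=cv2.connectedComponentsWithStats(m)
for i in range(1,n):
    if st[i,4]>15:
        v,u=np.nonzero(l==i);print(st[i],c[i]+[220,170],np.c_[u,v].shape)
bp=np.array([.579,.010,0]);e=np.array([.53,.848,0])
f=bp+.045*e+[0,0,.035]
for th in(30,38,45):
    d=-np.sin(np.radians(th))*e+[0,0,np.cos(np.radians(th))];print(th,proj("side",[f+.090*d,f+.103*d,f+.116*d]))
E
```

```text
[ 0.5595 -0.0192  0.0908] [1.9174 0.145  5.3194]
[ 10  28  13  17 190] [236.4474 206.4526] (190, 2)
30 [[248.0629 195.3941]
 [246.4935 192.5024]
 [244.8852 189.5391]]
38 [[245.4035 200.7439]
 [243.4051 198.6918]
 [241.355  196.5866]]
45 [[243.282  205.6759]
 [240.942  204.4059]
 [238.5404 203.1024]]
```

Request:
jog_arm(plan=[[0,0,0,0,0.2],[0,0,0,0,0.4],[0,0,0,0,0.4],[0,0,0,0,0.4],[0,0,0,0,0.4]])

```text
time: 13.1
tool_pos: [0.5589, -0.0188, 0.0901]
tool_rot: [-3.141, 0.0, 1.01]
contact_force: [-0.1, 1.0, 0.6]
opening: 0.063
grip_force: 0.0
```

Request:
jog_arm(plan=[[0,0,0.3,0,0.4],[0,0,0.8,0,1],[0,0,1,0,1],[0,0,1,0,1]])

```text
time: 13.5
tool_pos: [0.5606, -0.019, 0.173]
tool_rot: [3.136, -0.002, 1.01]
contact_force: [0.8, -0.4, -0.6]
opening: 0.0834
grip_force: 0.0
```

```bash
cat > knob.py <<'E'
from h import *
def seg(im,n,guess,r):
    u0,v0=np.round(proj(n,guess)[0]).astype(int)
    m=((im[...,2]>120)&(im[...,1]<90)&(im[...,0]<90)).astype(np.uint8)
    y,x=np.mgrid[:384,:512];m[(abs(x-u0)>r)|(abs(y-v0)>r)]=0
    k,l,st,c=cv2.connectedComponentsWithStats(m)
    if k<2:return None,0
    i=1+np.argmax(st[1:,4]);return st[i,:2]+(st[i,2:4]-1)/2,st[i,4]
E
python3 - <<'E'
from knob import *
bp=np.array([.579,.010,0]);e=np.array([.53,.848,0]);f=bp+.045*e+[0,0,.035];d=(-e+[0,0,1])*.7071
kp=f+.103*d
s,t=cams.read_camera("side"),cams.read_camera("top")
a=seg(s,"side",kp,22);b=seg(t,"top",kp,22);print(kp,a,b,proj("side",kp),proj("top",kp))
if b[1]: print(tri(a[0],b[0]))
np.save("pics/s",s)
E
```

```text
[ 0.5642 -0.0136  0.1078] (array([237., 204.]), np.int32(499)) (None, 0) [[240.9422 204.406 ]] [[280.1019 202.5556]]
```

Request:
jog_arm(plan=[[-0.5,0.5,0.5,0,1],[-0.5,1,0.5,0,1],[-0.5,1,0.5,0,1],[-0.5,1,0.5,0,1]])

```text
time: 14.0
tool_pos: [0.5184, 0.0621, 0.2093]
tool_rot: [-3.14, 0.001, 1.013]
contact_force: [-0.6, -1.0, -0.3]
opening: 0.0917
grip_force: 0.0
```

Request:
jog_arm(plan=[[-0.5,0.5,0,0,1],[-0.5,1,0,0,1],[-0.5,1,0,0,1],[-0.5,1,0,0,1]])

```text
time: 14.4
tool_pos: [0.4791, 0.1407, 0.2092]
tool_rot: [-3.141, 0.002, 1.011]
contact_force: [0.6, 0.3, 0.3]
opening: 0.092
grip_force: 0.0
```

```bash
python3 - <<'E'
from knob import *
bp=np.array([.579,.010,0]);e=np.array([.53,.848,0]);f=bp+.045*e+[0,0,.035];d=(-e+[0,0,1])*.7071
kp=f+.103*d
s,t=cams.read_camera("side"),cams.read_camera("top")
a=seg(s,"side",kp,22);b=seg(t,"top",kp,22);print(kp,a,b,proj("side",kp),proj("top",kp))
X,r=tri(a[0],b[0]);print(X,r,"xb,yb",(X-bp)@e,(X-bp)@[-.848,.53,0])
# shank pixels: greys below knob along axis
o=np.zeros((600,800,3),np.uint8)
o[:,:400]=cv2.resize(s[185:245,225:265],(400,600),interpolation=cv2.INTER_CUBIC);o[:400,405:795]=cv2.resize(t[178:218,245:284],(390,400),interpolation=cv2.INTER_CUBIC);cv2.imwrite("pics/park.png",o)
# synth silhouette bias of the knob bbox
th=np.linspace(0,6.28,40);n=np.array([-.848,.53,0]);m=np.cross(d,n)
P=np.vstack([kp+h*d+.016*(np.cos(q)*n+np.sin(q)*m) for q in th for h in(-.013,.013)])
for c in("side","top"):
    q=proj(c,P);print(c,(q.min(0)+q.max(0))/2)
E
```

```text
[ 0.5642 -0.0136  0.1078] (array([237. , 204.5]), np.int32(609)) (array([281. , 204.5]), np.int32(157)) [[240.9422 204.406 ]] [[280.1019 202.5556]]
[ 0.5577 -0.0155  0.1093] 0.7984358403445242 xb,yb -0.032851389897207026 0.004536623259050013
side [240.8807 204.3222]
top [280.1019 202.6219]
```

Request:
jog_arm(plan=[[0.6,-0.75,0,0,1],[0.65,-0.8,0,0,1],[0.65,-0.8,0,0,1],[0.65,-0.8,0,0,1]])

```text
time: 14.9
tool_pos: [0.5313, 0.0753, 0.2096]
tool_rot: [-3.14, 0.001, 1.007]
contact_force: [0.5, 0.1, 0.4]
opening: 0.0915
grip_force: 0.0
```

Request:
jog_arm(plan=[[0.6,-0.7,0,0,1],[0.62,-0.755,0,0,1],[0.62,-0.755,-0.4,0,1],[0.62,-0.755,-1,0,1],[0.62,-0.755,-1,0,1]])

```text
time: 15.4
tool_pos: [0.5761, 0.0172, 0.1246]
tool_rot: [-3.13, 0.006, 1.01]
contact_force: [-1.2, -0.2, -0.5]
opening: 0.0917
grip_force: 0.0
```

Request:
jog_arm(plan=[[0,0,-0.3,0,1],[0,0,-0.5,0,1],[0,0,-0.58,0,1],[0,0,-0.58,0,1]])

```text
time: 15.8
tool_pos: [0.5807, 0.0171, 0.0847]
tool_rot: [3.142, 0.0, 1.011]
contact_force: [-0.3, -0.5, 0.9]
opening: 0.0916
grip_force: 0.0
```

Request:
jog_arm(plan=[[0,-0.01,-0.06,0,1],[0,-0.01,-0.12,0,1],[0,-0.01,-0.17,0,1],[0,-0.01,-0.2,0,1],[0,-0.01,-0.235,0,1],[0,-0.01,-0.235,0,0.5]])

```text
time: 16.4
tool_pos: [0.5805, 0.016, 0.0647]
tool_rot: [-3.141, 0.0, 1.01]
contact_force: [-0.8, 0.1, -0.8]
opening: 0.088
grip_force: 0.0
```

Request:
jog_arm(plan=[[0,0,0,0,-0.3],[0,0,0,0,-0.5],[0,0,0,0,-0.6],[0,0,0,0,-1],[0,0,0,0,-1],[0,0,0,0,-1],[0,0,0,0,-1],[0,0,0,0,-1],[0,0,0,0,-1],[0,0,0,0,-1],[0,0,0,0,-1]], squeeze=8)

```text
time: 17.5
tool_pos: [0.582, 0.0173, 0.0656]
tool_rot: [3.14, -0.003, 1.01]
contact_force: [4.3, 5.4, -0.7]
opening: 0.0135
grip_force: 11.8
```

Request:
jog_arm(plan=[[0.015,0.024,-0.01,0,-1],[0.03,0.048,-0.02,0,-1],[0.03,0.048,-0.02,0,-1]])

```text
time: 17.8
tool_pos: [0.5829, 0.0187, 0.0644]
tool_rot: [3.141, 0.002, 1.011]
contact_force: [-4.0, -4.4, 6.3]
opening: 0.0134
grip_force: 8.0
```

Request:
jog_arm(plan=[[0,0,0,0,-0.1],[0,0,0,0,-0.1],[0,0,0,0,-0.1],[0,0,0,0,-0.1],[0,0,0,0,-0.1],[0,0,0,0,-0.1]])

```text
time: 18.4
tool_pos: [0.5831, 0.0199, 0.0634]
tool_rot: [-3.142, 0.0, 1.01]
contact_force: [-0.2, -0.7, -0.3]
opening: 0.0412
grip_force: 0.0
```

```bash
python3 - <<'E'
from knob import *
s=cams.read_camera("side");print(seg(s,"side",np.array([.558,-.0145,.108]),22))
from cell import readout
o=readout.observe();print(o["tool_pos"],o["contact_force"],o["opening"])
E
```

```text
(array([235.5, 204.5]), np.int32(556))
[0.5831 0.0199 0.0635] [-0.1965 -0.0712 -0.0433] 0.04126469410326649
```

Request:
jog_arm(plan=[[0,0,0,0,-0.5],[0,0,0,0,-1],[0,0,0,0,-1],[0,0,0,0,-1],[0,0,0,0,-1],[0,0,0,0,-1],[0,0,0,0,-1]], squeeze=15)

```text
time: 19.15
tool_pos: [0.5833, 0.0197, 0.0636]
tool_rot: [3.141, -0.0, 1.01]
contact_force: [1.5, -0.5, 0.0]
opening: 0.0134
grip_force: 15.0
```

Request:
jog_arm(plan=[[0.02,0.03,0.1,0,-1],[0.04,0.06,0.3,0,-1],[0.05,0.08,0.6,0,-1],[0.05,0.08,1,0,-1],[0.05,0.08,1,0,-1]])

```text
time: 19.65
tool_pos: [0.5895, 0.0264, 0.1483]
tool_rot: [3.135, -0.004, 1.01]
contact_force: [0.5, -0.2, -1.7]
opening: 0.0134
grip_force: 15.0
```

```bash
python3 - <<'E'
from knob import *
from cell import readout
s=cams.read_camera("side");o=readout.observe();tp=o["tool_pos"];print(tp,o["contact_force"],o["opening"],o["grip_force"])
e=np.array([.53,.848,0])
for th in(30,45,60,75,90):
    d=-np.sin(np.radians(th))*e+[0,0,np.cos(np.radians(th))];kp=tp+[0,0,.005]+(.103-.045)*d
    print(th,proj("side",kp),seg(s,"side",kp,25))
E
```

```text
[0.5882 0.0264 0.1459] [-0.014   0.1852 -0.7957] 0.013617808097962274 14.99383159331046
30 [[245.5712 160.6687]] (array([242., 168.]), np.int32(237))
45 [[242.2776 167.6174]] (array([242., 168.]), np.int32(237))
60 [[239.7281 175.1481]] (array([242., 168.]), np.int32(237))
75 [[238.1252 182.6562]] (array([234., 201.]), np.int32(398))
90 [[237.5821 189.5485]] (array([234. , 204.5]), np.int32(503))
```

Request:
jog_arm(plan=[[-0.1,-0.45,0,0.115,-1],[-0.1,-0.9,0,0.115,-1],[-0.1,-0.9,0,0.115,-1],[-0.1,-0.9,0,0.115,-1]])

```text
time: 20.1
tool_pos: [0.5783, -0.0462, 0.1424]
tool_rot: [-3.139, 0.0, 1.188]
contact_force: [-0.1, 0.4, -1.7]
opening: 0.0136
grip_force: 15.0
```

Request:
jog_arm(plan=[[-0.12,-0.45,0,0,-1],[-0.12,-0.88,0,0,-1],[-0.12,-0.88,0,0,-1],[-0.12,-0.88,0,0,-1],[-0.12,-0.88,0,0,-1]])

```text
time: 20.6
tool_pos: [0.5694, -0.1147, 0.1431]
tool_rot: [-3.14, -0.0, 1.192]
contact_force: [0.4, -0.1, -1.8]
opening: 0.0134
grip_force: 15.0
```

```bash
sed -i 's/>120)&(im\[...,1\]<90)&(im\[...,0\]<90)/>140)\&(im[...,1]<70)\&(im[...,0]<70)/' knob.py; python3 - <<'E'
from knob import *
from cell import readout
s=cams.read_camera("side");o=readout.observe();tp=o["tool_pos"];print(tp,o["tool_rot"],o["contact_force"])
e=np.array([.37,.929,0])
for th in(35,45,55,65):
    d=-np.sin(np.radians(th))*e+[0,0,np.cos(np.radians(th))];kp=tp+[0,0,.005]+(.103-.046)*d
    print(th,proj("side",kp),seg(s,"side",kp,20))
E
```

```text
[ 0.5694 -0.1146  0.1432] [-3.1407 -0.0003  1.1921] [ 0.1638 -0.9893 -2.1934]
35 [[237.7996 210.6099]] (array([235. , 217.5]), np.int32(263))
45 [[236.1159 216.2865]] (array([235. , 217.5]), np.int32(263))
55 [[234.7015 222.1262]] (array([235. , 217.5]), np.int32(263))
65 [[233.6088 227.9133]] (array([235. , 217.5]), np.int32(263))
```

Request:
jog_arm(plan=[[0.01,-0.01,-0.3,0,-1],[0.01,-0.01,-0.5,0,-1],[0.01,-0.01,-0.6,0,-1],[0.01,-0.01,-0.6,0,-1],[0.01,-0.01,-0.6,0,-1]], squeeze=10)

```text
time: 21.15
tool_pos: [0.5703, -0.1165, 0.0957]
tool_rot: [-3.141, 0.0, 1.191]
contact_force: [-1.2, -0.6, -1.5]
opening: 0.0136
grip_force: 10.0
```

Request:
jog_arm(plan=[[-0.005,-0.012,-0.03,0,-1],[-0.01,-0.025,-0.06,0,-1],[-0.015,-0.037,-0.09,0,-1],[-0.015,-0.037,-0.09,0,-1]])

```text
time: 21.55
tool_pos: [0.5692, -0.1201, 0.0882]
tool_rot: [3.141, -0.0, 1.19]
contact_force: [-0.4, -0.5, -0.1]
opening: 0.0135
grip_force: 10.0
```

Request:
jog_arm(plan=[[-0.003,-0.008,-0.03,0,-1],[-0.006,-0.014,-0.06,0,-1],[-0.008,-0.02,-0.09,0,-1],[-0.01,-0.027,-0.127,0,-1],[-0.01,-0.027,-0.127,0,-1]])

```text
time: 22.05
tool_pos: [0.5681, -0.1223, 0.0776]
tool_rot: [-3.141, 0.0, 1.191]
contact_force: [-0.7, -3.0, 0.2]
opening: 0.0132
grip_force: 10.0
```

Request:
jog_arm(plan=[[-0.003,-0.008,-0.03,0,-1],[-0.006,-0.014,-0.06,0,-1],[-0.009,-0.02,-0.09,0,-1],[-0.012,-0.028,-0.13,0,-1],[-0.012,-0.028,-0.13,0,-1]])

```text
time: 22.55
tool_pos: [0.5669, -0.1241, 0.0671]
tool_rot: [-3.14, -0.0, 1.191]
contact_force: [0.2, 0.1, -1.1]
opening: 0.0138
grip_force: 10.0
```

```bash
python3 - <<'E'
from knob import *
from cell import readout
s=cams.read_camera("side");o=readout.observe();tp=o["tool_pos"];print(tp,o["tool_rot"],o["contact_force"])
e=np.array([.37,.929,0])
for th in(45,60,70,80,90):
    d=-np.sin(np.radians(th))*e+[0,0,np.cos(np.radians(th))];kp=tp+[0,0,.005]+(.103-.046)*d
    print(th,proj("side",kp),seg(s,"side",kp,20))
E
```

```text
[ 0.5671 -0.1241  0.0674] [-3.1408 -0.0001  1.1908] [ 0.332   0.7875 -1.6354]
45 [[234.8684 253.7743]] (array([231. , 267.5]), np.int32(222))
60 [[232.9594 262.1078]] (array([231., 270.]), np.int32(275))
70 [[232.0893 267.4201]] (array([231., 270.]), np.int32(275))
80 [[231.5771 272.3131]] (array([231., 270.]), np.int32(275))
90 [[231.4363 276.6172]] (array([231., 270.]), np.int32(275))
```

Request:
jog_arm(plan=[[0,0,-0.03,0,-1],[-0.002,-0.006,-0.06,0,-1],[-0.002,-0.006,-0.09,0,-1],[-0.002,-0.006,-0.11,0,-1],[-0.002,-0.006,-0.11,0,-1]])

```text
time: 23.1
tool_pos: [0.567, -0.1249, 0.0589]
tool_rot: [-3.141, 0.0, 1.191]
contact_force: [-1.7, -0.8, 1.7]
opening: 0.0137
grip_force: 10.0
```

Request:
jog_arm(plan=[[0,0,-0.02,0,-1],[0,0,-0.04,0,-1],[0,0,-0.04,0,-1]])

```text
time: 23.4
tool_pos: [0.5667, -0.1246, 0.056]
tool_rot: [-3.141, 0.0, 1.19]
contact_force: [-6.0, 2.2, 4.9]
opening: 0.0139
grip_force: 10.0
```

```bash
python3 - <<'E'
from knob import *
from cell import readout
s=cams.read_camera("side");o=readout.observe();tp=o["tool_pos"];print(tp,o["tool_rot"],o["contact_force"])
e=np.array([.37,.929,0])
for th in(70,80,90):
    d=-np.sin(np.radians(th))*e+[0,0,np.cos(np.radians(th))];kp=tp+[0,0,.005]+(.103-.046)*d
    print(th,proj("side",kp),seg(s,"side",kp,20))
E
```

```text
[ 0.5667 -0.1246  0.056 ] [-3.1409  0.      1.1904] [-5.9025  1.5094  4.6974]
70 [[231.8974 272.2325]] (array([230. , 280.5]), np.int32(273))
80 [[231.3902 277.0646]] (array([230. , 280.5]), np.int32(273))
90 [[231.2516 281.3045]] (array([230. , 280.5]), np.int32(273))
```

Request:
jog_arm(plan=[[0,0,0,0,-0.4],[0,0,0,0,-0.1],[0,0,0,0,0.2],[0,0,0,0,0.2],[0,0,0,0,0.2],[0,0,0.2,0,0.2]])

```text
time: 24.05
tool_pos: [0.5659, -0.1242, 0.0701]
tool_rot: [-3.138, -0.0, 1.191]
contact_force: [0.1, -0.1, -0.5]
opening: 0.0538
grip_force: 0.0
```

Request:
jog_arm(plan=[[0,0,0.3,0,0.2],[0,0,0.7,0,0.2],[0,0,1,0,0.2],[0,0,1,0,0.2]])

```text
time: 24.45
tool_pos: [0.5694, -0.1254, 0.1554]
tool_rot: [3.134, -0.001, 1.191]
contact_force: [-0.1, -0.9, -0.2]
opening: 0.055
grip_force: 0.0
```

Request:
jog_arm(plan=[[-0.2,-0.5,0,-0.1,-1],[-0.25,-0.6,0,-0.2,-1],[-0.25,-0.6,0,-0.3,-1],[-0.25,-0.6,0,-0.4,-1],[-0.25,-0.6,0,-0.5,-1],[-0.25,-0.6,0,-0.6,-1],[-0.25,-0.6,0,-0.7,-1],[-0.25,-0.6,0,-0.8,-1],[-0.25,-0.6,0,-0.9,-1],[-0.25,-0.6,0,-1,-1],[-0.25,-0.6,0,-1,-1]])

```text
time: 25.55
tool_pos: [0.547, -0.1725, 0.1505]
tool_rot: [-3.141, 0.001, -0.385]
contact_force: [0.7, 0.5, 0.1]
opening: 0.0005
grip_force: 0.0
```

Request:
jog_arm(plan=[[-0.25,-0.6,0,0,-1],[-0.25,-0.6,0,0,-1],[-0.25,-0.6,0,0,-1],[-0.25,-0.6,-0.4,0,-1],[-0.25,-0.6,-0.4,0,-1]])

```text
time: 26.05
tool_pos: [0.5252, -0.2188, 0.1161]
tool_rot: [-3.14, 0.008, -0.38]
contact_force: [-0.9, -0.4, -0.5]
opening: 0.0006
grip_force: 0.0
```

```bash
python3 - <<'E'
from knob import *
from cell import readout
o=readout.observe();print(o["tool_pos"],o["tool_rot"],o["opening"],o["qpos"])
s,t=cams.read_camera("side"),cams.read_camera("top")
N=np.array([.5638,-.1323,0]);e=np.array([.37,.929,0]);n=np.array([-.929,.37,0])
for x in(-48,-55):
    k=N+x/1000*e+[0,0,.06]
    P=np.vstack([k+h*e+.016*(np.cos(q)*n+np.sin(q)*np.array([0,0,1])) for q in np.linspace(0,6.28,40) for h in(-.013,.013)])
    for c,im in(("side",s),("top",t)):
        q=proj(c,P);print(x,c,(q.min(0)+q.max(0))/2,seg(im,c,k,20))
E
```

```text
[ 0.5252 -0.2188  0.1161] [-3.1402  0.0075 -0.3795] 0.0005549037933667532 [-0.5295  0.5323  1.5453  0.0003  1.0717  1.4207]
-48 side [231.4107 281.461 ] (array([230.5, 282. ]), np.int32(253))
-48 top [346.6235 210.9126] (None, 0)
-55 side [229.9176 284.2027] (array([230.5, 282. ]), np.int32(253))
-55 top [349.3894 211.9176] (None, 0)
```

Request:
jog_arm(plan=[[0.02,-0.02,-0.4,0,-1],[0.02,-0.02,-0.8,0,-1],[0.02,-0.02,-0.8,0,-1],[0.02,-0.02,-0.8,0,-1]])

```text
time: 26.55
tool_pos: [0.5294, -0.2224, 0.0569]
tool_rot: [3.142, -0.001, -0.38]
contact_force: [-0.2, -0.3, -0.1]
opening: 0.0006
grip_force: 0.0
```

Request:
jog_arm(plan=[[0.02,0.04,0,0,-1],[0.035,0.08,0,0,-1],[0.05,0.12,0,0,-1],[0.05,0.12,0,0,-1]])

```text
time: 26.95
tool_pos: [0.5333, -0.2124, 0.0565]
tool_rot: [3.141, -0.001, -0.379]
contact_force: [-0.1, 0.8, -0.4]
opening: -0.0001
grip_force: 0.0
```

Request:
jog_arm(plan=[[0,0,-0.06,0,-1],[0.01,0.024,-0.06,0,-1],[0.02,0.048,-0.06,0,-1],[0.02,0.048,-0.06,0,-1]])

```text
time: 27.35
tool_pos: [0.5344, -0.2088, 0.0509]
tool_rot: [-3.142, 0.0, -0.38]
contact_force: [0.9, 0.6, -0.4]
opening: 0.0003
grip_force: 0.0
```

Request:
jog_arm(plan=[[0.01,0.024,0,0,-1],[0.02,0.048,0,0,-1],[0.02,0.048,0,0,-1]])

```text
time: 27.65
tool_pos: [0.5361, -0.205, 0.051]
tool_rot: [3.141, -0.0, -0.38]
contact_force: [0.7, -0.2, 0.3]
opening: 0.0004
grip_force: 0.1
```

Request:
jog_arm(plan=[[0.01,0.024,0,0,-1],[0.02,0.048,0,0,-1],[0.02,0.048,0,0,-1]])

```text
time: 27.95
tool_pos: [0.5368, -0.2046, 0.0514]
tool_rot: [3.136, -0.001, -0.38]
contact_force: [-6.8, -13.8, 1.1]
opening: 0.0004
grip_force: 7.8
```

Request:
jog_arm(plan=[[-0.05,-0.12,0,0,-1],[-0.12,-0.3,0,0,-1],[-0.12,-0.3,0,0,-1],[-0.12,-0.3,0.5,0,-1],[-0.12,-0.3,1,0,-1],[-0.12,-0.3,1,0,-1]])

```text
time: 28.55
tool_pos: [0.5309, -0.2267, 0.1365]
tool_rot: [3.14, -0.01, -0.38]
contact_force: [0.6, 1.0, 0.6]
opening: 0.0007
grip_force: 0.0
```

Request:
jog_arm(plan=[[-0.5,-0.6,0.3,0,-1],[-1,-1,0.8,0,-1],[-1,-1,1,0,-1],[-1,-1,1,0,-1]])

```text
time: 28.95
tool_pos: [0.4477, -0.3086, 0.2151]
tool_rot: [3.138, -0.007, -0.384]
contact_force: [-0.2, 0.8, -0.1]
opening: 0.0005
grip_force: 0.0
```

Request:
jog_arm(plan=[[-0.5,-0.6,0,0,-1],[-1,-1,0,0,-1],[-1,-1,0,0,-1],[-1,-1,0,0,-1]])

```text
time: 29.35
tool_pos: [0.3669, -0.3859, 0.2101]
tool_rot: [-3.141, 0.001, -0.383]
contact_force: [0.1, 0.4, 0.5]
opening: 0.0009
grip_force: 0.0
```

```bash
python3 - <<'E'
from knob import *
s,t=cams.read_camera("side"),cams.read_camera("top")
N=np.array([.5638,-.1323,0]);e=np.array([.37,.929,0]);n=np.array([-.929,.37,0])
k=N-.048*e+[0,0,.06]
P=np.vstack([k+h*e+.016*(np.cos(q)*n+np.sin(q)*np.array([0,0,1])) for q in np.linspace(0,6.28,40) for h in(-.013,.013)])
px=[]
for c,im in(("side",s),("top",t)):
    q=proj(c,P);a=seg(im,c,k,20);px.append(a[0]);print(c,(q.min(0)+q.max(0))/2,a)
if px[1] is not None:
    X,r=tri(*px);print(X,r,"x,y",(X-N)@e,(X-N)@n)
o=np.zeros((600,800,3),np.uint8)
o[:,:400]=cv2.resize(s[195:315,210:290],(400,600),interpolation=cv2.INTER_CUBIC);o[:,405:795]=cv2.resize(t[150:250,290:355],(390,600),interpolation=cv2.INTER_CUBIC);cv2.imwrite("pics/end.png",o)
E
```

```text
side [231.4107 281.461 ] (array([231.5, 281. ]), np.int32(249))
top [346.6235 210.9126] (array([345.5, 213. ]), np.int32(31))
[ 0.5443 -0.1744  0.0581] 1.2682683565155912 x,y -0.046278846909118175 0.002530077784775774
```

View pics/end.png

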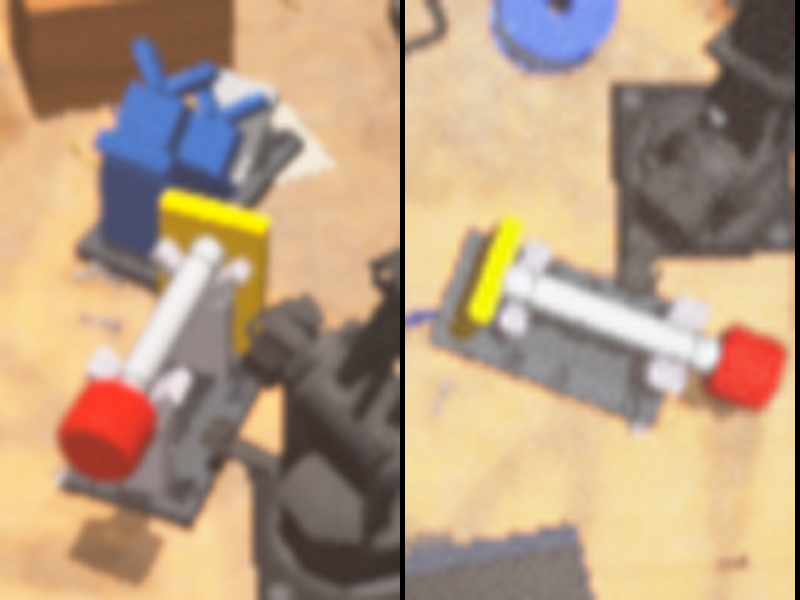

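The handle lies level in both nest rests: in the crops the tip is against the yellow stop at (205,250) side / (515,280) top, and the knob overhangs at (108,430) / (745,370). The arm is clear, so I'm handing in.

```bash
python3 -c "
from cell import ticket;print(ticket.hand_in())"
```

```text
the job is handed in; nothing more can be done
None
```

The handle was parked on the blue block and let go, then retaken by the shank, laid level in both nest rests, released and pushed home against the yellow stop; the job is handed in at about 29.5 s, with light contact (about 13 N) against the lamp next to the nest along the way.

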